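Master the optical micrometer with the tall glass block

ROBOT

A 7-joint arm with a two-finger parallel gripper is mounted at the origin on the work surface. World frame = base frame: x ahead of the robot, y to its left, z up, the work surface at z = 0. Lengths are in m, angles in rad, forces in N, time in s.
With the tool pointing down it reaches from about 0.425 to 0.925 m from the base axis. Payload 6.8 kg.
Tool frame: the origin (TCP) lies at the very end of the fingers, on their centre line; the grasp point (between the pads) lies 19 mm behind it; z points along the fingers, y is the line along which they close (so a half turn about z gives the same grasp; the last joint's range is limited). The gripper opens to 85 mm and grips with 20 to 120 N. Pads are 22 mm wide; open, the fingers measure 114 mm over their backs; the gripper's body (76 mm by 85 mm) begins 54 mm behind the grasp point. The pads swing forward as they close: fully open they stand 13 mm farther back than shut.
Start: joints at [-1.319, 0.477, 0.022, 1.555, -0.011, 1.109, -0.083], TCP at [0.238, 0.632, 0.231] pointing down, gripper open.
Joint ranges: [-2.96, 2.96], [-0.34, 2.1], [-1.41, 1.46], [0.24, 2.44], [-1.37, 4.51], [0.17, 1.92], [-2.96, 2.96]. Speed limits (rad/s): [2.39, 2.39, 3.14, 3.14, 3.14, 3.14, 3.14].

INTERFACE

Orientations are given as a unit quaternion [w, x, y, z].
In Python, from station import monitor, eyes, bot gives the robot as it stands.
- The arm moves only by the tool pendant, called after ">>>" as name(argument=value, ...) on one line, values as JSON. Schema: {"type":"object","properties":{"steps":{"type":"object","properties":{"x":{"type":"array","items":{"type":"number"},"minItems":1,"maxItems":20},"y":{"type":"array","items":{"type":"number"},"minItems":1,"maxItems":20},"z":{"type":"array","items":{"type":"number"},"minItems":1,"maxItems":20},"twist":{"type":"array","items":{"type":"number"},"minItems":1,"maxItems":20},"finger_gap":{"type":"array","items":{"type":"number"},"minItems":1,"maxItems":20}},"additionalProperties":false,"required":["x","y","z","twist","finger_gap"]},"force":{"type":"number"},"only":{"type":"string"},"quiet":{"type":"boolean"},"lines":{"type":"string"}},"required":["steps"],"additionalProperties":false}. steps is an object with one list for each field, all of the same length, 1 to 20, a row being the entries at one place: x, y, z (the shift in shares of the most that a row can go, 1 being 50 mm), twist (a turn about the tool's z in units of 0.2 rad), finger_gap (the opening from 0.0 (shut) to 1.0 (fully open)); each row shifts and turns the commanded pose from where the row before left it, along the tool's axes as they then stand; what a row does not reach is not made up. A row lasts 1/10 s, in which the tool goes at most 0.05 m and 0.15 rad, less where a joint would pass 70% of its speed; a pose out of reach is approached as far as the arm can. The fingers move at their own pace and stop on an object; force is the grip in N (left out, the last holds). Time passes only in rows, so rows that do not move let the fingers close. The tool returns the time, the measured TCP pose, the force, the opening and the grip force at its end. only (a regular expression) keeps the lines of the reply that match it, lines (a string "A,B") keeps lines A to B, and quiet returns only ok. Input that does not fit is refused with a message, and nothing moves.
- monitor.get_obs(): the state, without advancing time (a new reading comes with each control period).
- eyes.read_camera(name): name is "side" or "top" or "wrist"; returns the picture (420x560x3 uint8, blue, green, red); there is no depth.
- eyes.camera_info(name): a dict with "vertical_fov" (degrees; the focal length in pixels is half the picture's height over the tangent of half this angle, whatever the lens; pixels are square), "cx", "cy" (the principal point, pixels), "k1" (the pictures are not rectified: a ray, as slopes to the right and down, at radius r is drawn at 1 + k1 r^2 times it, then the intrinsics apply), "view" (4x4, takes a point from world to camera coordinates); the wrist camera has in their place "hand_eye" (4x4, takes a point from camera to tool coordinates, whose origin is the TCP and whose axes are the flange's). Camera axes: x right, y up, looking along -z (the intrinsics and any distortion apply to the point x, -y, -z); pixel columns grow to the right and rows downward; lengths in m; the calibration is good to about 2 mm. A picture is of the moment at which its call begins: read the wrist's pose just before it. camera_info takes no time and is no camera call.
- bot.hand_in(): hands the job in; it is judged then, once.
The state is a dict: "t": time; "q": joint angles; "joint_vel": joint speeds; "joint_torque": joint torques, N m; "eef_pos": TCP position; "tool_rot": TCP orientation; "contact_force": force on the tool from outside, world axes, zero at the start; "torque": the same for the moment, N m; "gripper_width": opening from 0.0 (shut) to 1.0 (fully open); "grasp_force": force on a finger pad.
Only numpy, scipy, OpenCV 4.12 (cv2) and the standard library are available. Lean on these libraries where they do the work, as an engineer would, in place of code of your own. Each camera call takes 0.05 s, during which the arm holds its last target. There are 200 camera calls.

TASK

Zero the optical micrometer while its light path is empty: press its treadle switch right down to the stop and let it come fully up again. Then take the tallest of the three glass masters out of the stand, touching it only on its two frosted sides and never on the clear polished glass, and hold it upright midway between the gauge's two heads, its clear faces square to the windows, so that the light passes through the middle of its dark chrome bar. Finish while still holding it there, in the air and still, without having touched the gauge or disturbed anything else on the bench.

Things in the scene. Friction and masses are not known exactly. Their poses are not given: they have to be found in the camera images.
- treadle (a joint): treadle angle: 0 = up at rest, 0.20 = down on its stop. Steel plate 135 x 78 x 8 mm, ribbed rubber top, hinged at its far end (+x of switch, axle 36 mm above the bench); slopes up 0.20 rad to its free end at rest, level when down. Sprung: at treadle_pad about 5 N starts it and 12 N holds it at the stop; springs up when let go.
- treadle_pad (a point): the place to press: on the top face of the treadle, on its middle line, 100 mm from the hinge and 35 mm from the free end. About 60 mm above the bench at rest and 40 mm when fully down (it moves with the treadle).
- switch: grey cast base of the treadle switch, 165 x 94 mm, fixed to the bench; origin on the bench, almost under the middle of the treadle's pressing place; +x points along the treadle from free end to hinge; base runs from -40 to +125 mm in x. May stand left or right.
- stand: black plastic stand, fixed: block 70 x 146 x 24 mm with three pockets in a row along its y at -48, 0 and +48 mm, 14 mm deep, each holding a glass master loosely upright (1 mm play each side); origin at the centre of its underside. May stand left or right; which master is in which pocket varies.
- tall_master: the glass master to use: upright block 24 (x) by 12 (y) by 70 mm tall, about 50 g. Narrow sides facing +x and -x (24 mm apart, 10 mm wide) are frosted white: grip these. Broad faces +y and -y are clear polished glass. A dark chrome bar 8 mm high crosses both clear faces. Origin at the centre of its underside, 10 mm above the bench when in the stand (top at 80 mm); its x is the stand's x.
- tall_bar (a point): centre of the chrome bar of the tall master: on its vertical axis, 20 mm above its foot.
- mid_master: bystander: like the tall master but 48 mm tall, in its own pocket of the stand; origin at the centre of its underside, 10 mm above the bench
- low_master: bystander: like the tall master but 38 mm tall, in its own pocket of the stand; origin at the centre of its underside, 10 mm above the bench
- gauge: optical micrometer, fixed; origin on the bench below mid-gap. Aluminium rail 60 mm wide (x), y from -160 to +170 mm, top 18 mm above the bench; on it two grey heads 58 mm wide (x), tops 104 mm above the bench, at y = +80 to +170 and -80 to -150 mm. Windows about 150 mm apart. The light runs along its y.
- light_path (a point): middle of the light path: half way between the two heads, 65 mm above the bench, axes as gauge (y along the light, z up). The light is a thin upright band 38 mm high, centred here.
- sleeve_a: loose bystander to be left alone: plain turned steel sleeve standing upright, 38 mm diameter, 45 mm tall, 12 mm bore; origin at the centre of its underside; between robot and gauge
- sleeve_b: loose bystander to be left alone: plain turned steel sleeve standing upright, 38 mm diameter, 45 mm tall, 12 mm bore; origin at the centre of its underside; between robot and gauge
- sleeve_c: loose bystander to be left alone: plain turned steel sleeve standing upright, 38 mm diameter, 45 mm tall, 12 mm bore; origin at the centre of its underside; behind the gauge
- brush: loose bystander: brush 150 mm long lying near the robot, left; origin on its underside
- screwdriver: loose bystander: screwdriver 190 mm long lying behind the gauge; origin on its underside
- oil_bottle: loose bystander: small clear bottle, 52 mm diameter, 130 mm tall, standing behind the gauge; origin at the centre of its underside
- caliper: loose bystander: caliper 230 mm long, 12 mm thick, lying near the robot, right; origin on its underside
Things that resemble listed ones, but are neither listed nor needed, are in the scene too. What is shaped like the tall_master but purple is not meant.

How it is judged:
On the way, in this order (a step that is already met when the one before it is completed fails the run):
1. the treadle is pressed down to its stop (0.18 of 0.20 rad or more) while the tall master is not in the light path (value of joint treadle above 0.18 rad and horizontal distance between tall_master and light_path above 0.08 m), for 0.15 s.
2. the treadle is up again and the tall master has been lifted 30 mm or more out of its pocket by the fingers (value of joint treadle below 0.03 rad and z of tall_master in the frame of stand above 0.04 m and contact force between the fingers and tall_master above 1 N), for 0.2 s.
At the end, for the whole second after the job is handed in: Tall master held still by the fingers, touching nothing else: bar centre within 6 mm sideways, 10 mm in height and 40 mm along the light of its middle; clear faces square to the light within 0.14 rad, upright within 0.12. Treadle up. Other masters moved under 12 mm, bystanders under 20 mm (value of joint treadle below 0.03 rad and x of tall_bar in the frame of light_path between -0.006 and 0.006 m and y of tall_bar in the frame of light_path between -0.04 and 0.04 m and z of tall_bar in the frame of light_path between -0.01 and 0.01 m and angle between the y axis of tall_master and the y axis of gauge, either way round below 0.14 rad and angle between tall_master's own z axis and vertical below 0.12 rad and contact force between the fingers and tall_master above 1 N and contact force between tall_master and gauge below 0.1 N and linear speed of tall_master below 0.02 m/s and angular speed of tall_master below 0.2 rad/s and distance of each of sleeve_a, sleeve_b, sleeve_c, brush, screwdriver, oil_bottle, caliper from where it was at the start of the episode below 0.02 m and distance of each of mid_master, low_master from where it was at the start of the episode below 0.012 m); the arm keeps its last pose, push and grip.
It fails at once if the robot touches the clear polished glass of the tall master (contact force between any of the fingers, the arm and tall_master_c0 above 0.5 N).
It fails at once if the gauge is touched by the robot or by the glass (contact force between any of the fingers, the arm, tall_master and gauge above 1.5 N).
It fails at once if a bystander is moved by 20 mm or more, or another glass master by 12 mm (distance of any of sleeve_a, sleeve_b, sleeve_c, brush, screwdriver, oil_bottle, caliper from where it was at the start of the episode above 0.02 m or distance of any of mid_master, low_master from where it was at the start of the episode above 0.012 m).
It also fails if it takes over 64 s, if anything falls off the work surface, if the arm or the gripper's body presses on something with over 40 N, if the wrist force passes 120 N, or if a joint passes its speed limit or range.

## Working session

There is one attempt and no reset: what is moved stays moved. The work goes in short steps, Python scripts to look and compute and a tool call to move; the robot and the scene stay as the last step left them, time stands still between calls to the robot, and variables do not carry over. Pictures are saved under pics/ and viewed, at most 14 in all, crops included, and the job is handed in when it is done.

```bash
mkdir -p pics; ls
```

Run:
```python
from station import monitor, eyes, bot
import cv2,numpy as np
np.set_printoptions(precision=4,suppress=True)
o=monitor.get_obs();print(o['t'],o['eef_pos'],o['tool_rot'],o['gripper_width'])
for n in("top","side","wrist"):
    cv2.imwrite(f"pics/{n}0.png",eyes.read_camera(n)); print(n,eyes.camera_info(n))
```

```text
pics
0.0 [0.2375 0.6312 0.2303] [-0.0001  0.1789  0.9839 -0.0009] 0.9990331945572443
top {'vertical_fov': 43.976838102801004, 'cx': 279.88464828326846, 'cy': 210.9220390726602, 'k1': -0.1838173295524141, 'view': array([[-0.0093, -1.    ,  0.0034,  0.0246],
       [ 0.9969, -0.009 ,  0.0786, -0.5605],
       [-0.0785,  0.0042,  0.9969, -1.263 ],
       [ 0.    ,  0.    ,  0.    ,  1.    ]])}
side {'vertical_fov': 49.0954351861616, 'cx': 284.8651657687531, 'cy': 211.23143488892376, 'k1': 0.04014239645034752, 'view': array([[ 0.8932, -0.4495,  0.0101, -0.4743],
       [ 0.3057,  0.6237,  0.7194, -0.2433],
       [-0.3296, -0.6395,  0.6945, -0.9679],
       [ 0.    ,  0.    ,  0.    ,  1.    ]])}
wrist {'vertical_fov': 58.44979201105354, 'cx': 281.6075638961249, 'cy': 206.26006826504917, 'k1': -0.09135126813051839, 'hand_eye': array([[ 0.0002,  0.9563,  0.2924,  0.0748],
       [ 1.    , -0.0003,  0.0004, -0.0001],
       [ 0.0005,  0.2924, -0.9563, -0.1432],
       [ 0.    ,  0.    ,  0.    ,  1.    ]])}
```

View pics/top0.png

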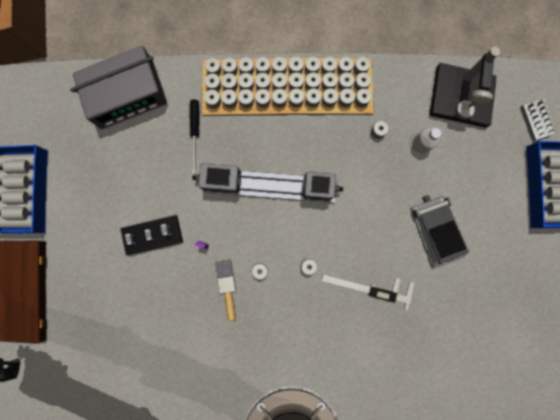

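View pics/side0.png

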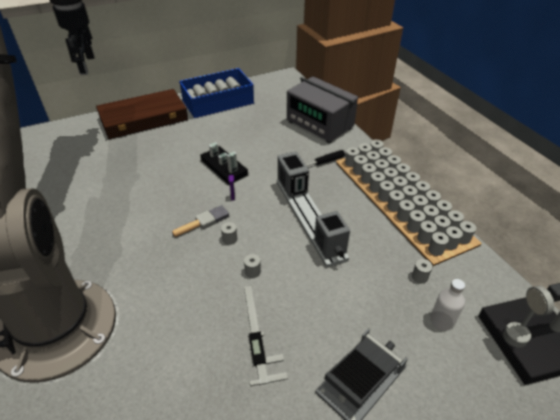

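Top view: stand at (151,235) with three masters in it, purple decoy at (201,245), switch at (440,230), gauge (220,178)–(320,185), sleeves at (260,271), (309,267) and (380,129). The masters need a closer look, in enlarged crops.

Create h.py:
```python
import numpy as np, cv2
from station import monitor, eyes
from scipy.spatial.transform import Rotation as R
np.set_printoptions(precision=4,suppress=True)
def pose():
    o=monitor.get_obs(); q=o['tool_rot']; T=np.eye(4)
    T[:3,:3]=R.from_quat([q[1],q[2],q[3],q[0]]).as_matrix(); T[:3,3]=o['eef_pos']; return T
def cam(n,T=None):
    c=eyes.camera_info(n); f=210/np.tan(np.radians(c['vertical_fov']/2))
    K=np.array([[f,0,c['cx']],[0,f,c['cy']],[0,0,1]]); D=np.array([c['k1'],0,0,0.])
    M=np.linalg.inv(c['view']) if 'view' in c else T@c['hand_eye']
    return K,D,M
def rays(n,px,T=None):
    K,D,M=cam(n,T); u=cv2.undistortPoints(np.array(px,float).reshape(-1,1,2),K,D).reshape(-1,2)
    d=np.c_[u[:,0],-u[:,1],-np.ones(len(u))]@M[:3,:3].T
    return M[:3,3],d
def plane(n,px,z,T=None):
    o,d=rays(n,px,T); return o+d*((z-o[2])/d[:,2])[:,None]
def proj(n,P,T=None):
    K,D,M=cam(n,T); V=np.linalg.inv(M); p=np.atleast_2d(P)@V[:3,:3].T+V[:3,3]
    return cv2.projectPoints((p*[1,-1,-1]).reshape(-1,1,3),np.zeros(3),np.zeros(3),K,D)[0].reshape(-1,2)
```

Run:
```python
import cv2,numpy as np
from h import *
t=cv2.imread('pics/top0.png');s=cv2.imread('pics/side0.png')
c=lambda i,x,y,w,h:cv2.resize(i[y:y+h,x:x+w],(400,300),interpolation=cv2.INTER_CUBIC)
cv2.imwrite('pics/c1.png',np.vstack([np.hstack([c(t,112,205,100,75),c(s,190,135,80,60)]),np.hstack([c(t,390,185,100,75),c(s,310,325,108,81)])]))
for n,p in(('stand',(151,235)),('switch',(440,230)),('gaugeL',(219,178)),('gaugeR',(320,185)),('purple',(201,245))):print(n,plane('top',[p],.03))
```

```text
stand [[0.5032 0.3389 0.03  ]]
switch [[ 0.5088 -0.3798  0.03  ]]
gaugeL [[0.6432 0.1694 0.03  ]]
gaugeR [[ 0.6234 -0.0802  0.03  ]]
purple [[0.478  0.2139 0.03  ]]
```

View pics/c1.png

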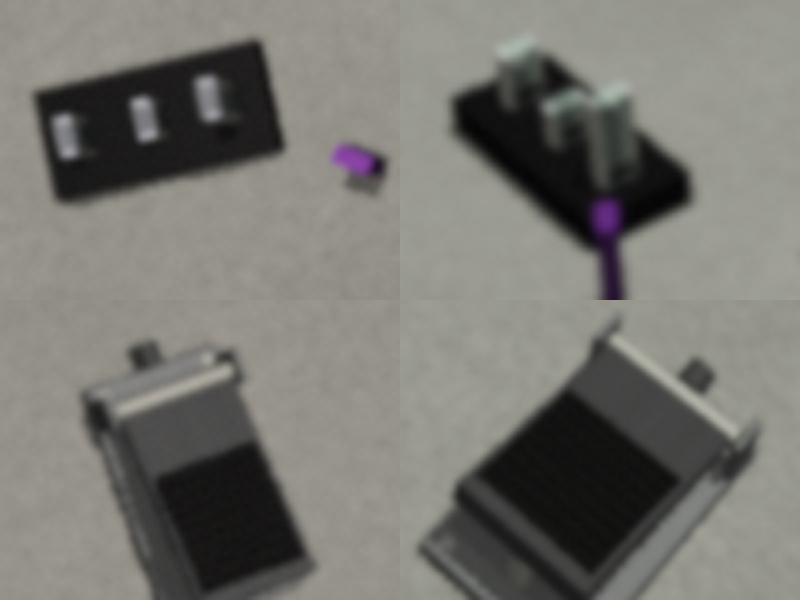

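The tallest master is in the pocket at top pixel (164,229), side (228,162). The others, at (147,234) and (128,239), are shorter. The purple decoy at (201,245) stands outside the stand. The treadle hinge is at the top end, near pixel (432,207). Next I move over the stand with the wrist camera.

Careful with the scale: shifts go in shares of 50 mm and turns go in units of 0.2 rad. That gives: -0.044 m is -0.88, -0.04 m is -0.8, 0.14 rad is 0.7.

>>> pendant(steps={"x":[-0.4,-0.8,-0.88,-0.88,-0.88,-0.88,-0.88,0,0,0],"y":[-0.2,-0.45,-0.16,-0.04,0.1,0.2,0.3,0,0,0],"z":[-0.4,0,0,0,0,0,0,0,0,0],"twist":[0.5,0.7,0.7,0.7,0.7,0.7,0.7,0.2,0,0],"finger_gap":[0.3,0.3,0.3,0.3,0.3,0.3,0.3,0.3,0.3,0.3]})

```text
t: 1.15
eef_pos: [0.4354, 0.4185, 0.251]
tool_rot: [-0.0, 0.62, 0.785, -0.0]
contact_force: [0.2, -0.3, 0.8]
gripper_width: 0.302
grasp_force: 0.0
```

Run:
```python
from h import *
T=pose();print(T);i=eyes.read_camera('wrist');cv2.imwrite('pics/w1.png',i);np.save('w1.npy',T);print(proj('wrist',[[.503,.339,.02],[.478,.214,.04]],T),monitor.get_obs()['q'])
```

```text
[[-0.2319  0.9727 -0.0008  0.4354]
 [ 0.9727  0.2319  0.0003  0.4185]
 [ 0.0004 -0.0007 -1.      0.251 ]
 [ 0.      0.      0.      1.    ]]
[[325.5401 253.0562]
 [276.6961 353.1518]] [-1.1006  0.349   0.2993  1.7263 -0.1152  1.0838 -0.5296]
```

View pics/w1.png

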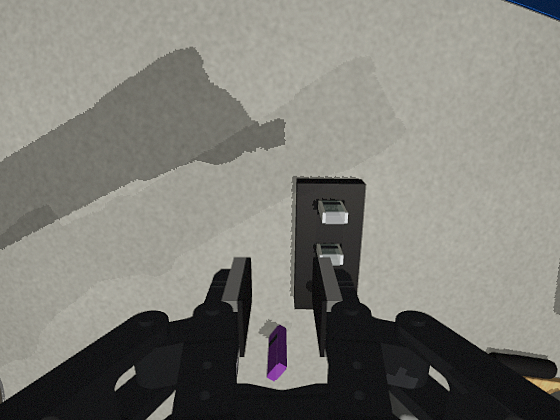

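The wrist view shows the stand squarely aligned at (330,240), with the fingers covering the tall pocket. The purple decoy is at (277,352). I shift along so the tall master is in clear view.

Scaled: -0.047 m is -0.94, 0.0055 m is 0.11.

>>> pendant(steps={"x":[-0.94,-0.94,-0.94,-0.94,0,0,0,0],"y":[0.11,0.11,0.11,0.11,0,0,0,0],"z":[0,0,0,0,0,0,0,0],"twist":[0,0,0,0,0,0,0,0],"finger_gap":[0.3,0.3,0.3,0.0,0.0,0.0,0.0,0.0]})

```text
t: 2.0
eef_pos: [0.5, 0.2419, 0.2511]
tool_rot: [-0.0, 0.619, 0.785, 0.0]
contact_force: [0.5, -0.5, 0.6]
gripper_width: 0.002
grasp_force: 0.0
```

Run:
```python
from h import *
T=pose();print(T);i=eyes.read_camera('wrist');cv2.imwrite('pics/w2.png',i);np.save('w2.npy',T)
```

```text
[[-0.2329  0.9725 -0.0004  0.5   ]
 [ 0.9725  0.2329  0.0004  0.2419]
 [ 0.0005 -0.0003 -1.      0.2511]
 [ 0.      0.      0.      1.    ]]
```

View pics/w2.png

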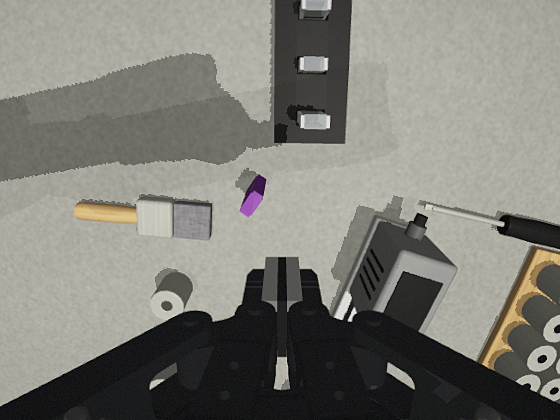

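The tall master is at (314,121) in the wrist view, and the stand's near edge runs (275,143)–(345,143). I measure the three masters and the stand edges by mask, and check the height with the top and side views.

Run:
```python
from h import *
T=np.load('w2.npy');i=cv2.imread('pics/w2.png')
g=cv2.cvtColor(i,cv2.COLOR_BGR2GRAY)
roi=np.zeros_like(g);roi[0:152,262:362]=1
# stand: dark
m=((g<75)*roi).astype(np.uint8)
m=cv2.morphologyEx(m,cv2.MORPH_CLOSE,np.ones((25,25)))
r=max(cv2.findContours(m,0,2)[0],key=cv2.contourArea)
ys=np.arange(30,130);E=[]
for f in(np.min,np.max):
    E.append([[f(np.flatnonzero(m[y])),y] for y in ys])
for e,z in zip(E,(.024,.024)):
    P=plane('wrist',e,z,T)[:,:2]; v=np.polyfit(P[:,1],P[:,0],1); print('edge',P[0],P[-1],'yaw',np.arctan(-v[0]))
bot=[[x,np.max(np.flatnonzero(m[:,x]))] for x in range(285,340,6)];print(plane('wrist',bot[::8],.024,T))
# master tops
in_=cv2.erode(m,np.ones((5,5)))
b=((g>110)*cv2.dilate(m,np.ones((3,3)))).astype(np.uint8);b[:,:292]=0;b[:,336:]=0
for c in cv2.findContours(b,0,2)[0]:
    if cv2.contourArea(c)<60: continue
    x,y,w,h=cv2.boundingRect(c);print('blob',x,y,w,h)
    for z in(.08,.058,.048):
        P=plane('wrist',[[x,y],[x+w,y],[x+w,y+h],[x,y+h]],z,T)[:,:2]
        print(z,P.mean(0),np.linalg.norm(P[1]-P[0]),np.linalg.norm(P[2]-P[1]))
cv2.imwrite('pics/c2.png',cv2.resize(i[80:160,260:366],(800,600),interpolation=cv2.INTER_CUBIC))
```

```text
edge [0.4633 0.3675] [0.4831 0.279 ] yaw 0.21673166054886175
edge [0.5295 0.3839] [0.5495 0.2951] yaw 0.22228721433665988
[[0.4965 0.2692 0.024 ]
 [0.5424 0.2803 0.024 ]]
blob 300 114 30 16
0.08 [0.5145 0.2978] 0.02461604932422767 0.013029579996734925
0.058 [0.5168 0.2967] 0.0263387193314728 0.01394141058220923
0.048 [0.5178 0.2961] 0.027121751152947914 0.014355879030152176
blob 299 56 29 15
0.08 [0.5017 0.3421] 0.022981170320460206 0.011479379642135901
0.058 [0.503  0.3441] 0.02458942891309654 0.012282724758601211
0.048 [0.5037 0.345 ] 0.025320455546112997 0.012647881629721774
blob 301 0 31 11
0.08 [0.4931 0.3847] 0.02390010287892374 0.008067203243176736
0.058 [0.4939 0.3896] 0.0255726698232494 0.008631758866474605
0.048 [0.4942 0.3918] 0.02633292752521562 0.008888375058882752
```

View pics/c2.png

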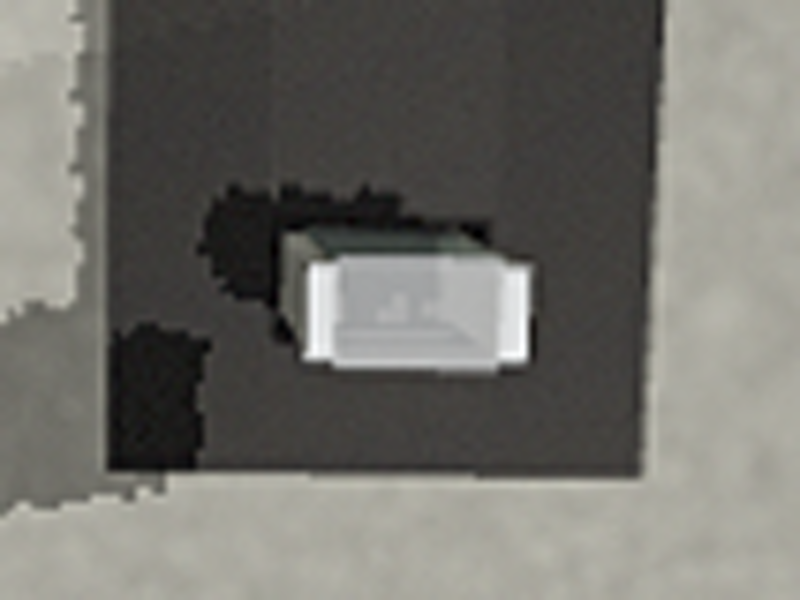

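The close crop confirms the choice: the top face is 24.6 x 13 mm at z=0.08, with frosted ends left and right and the longest visible side. The pocket spacing of 48 mm agrees. The tall master is at (0.5145,0.298), stand yaw about 0.225. Next is the gauge, on the way to the switch.

Scaled: -0.0125 m is -0.25, 0.0022 m is 0.044, 0.15 rad is 0.75.

>>> pendant(steps={"x":[-0.5,-0.9,-0.9,-0.9,-0.9,-0.9,-0.9,-0.9,-0.32,0,0,0,0],"y":[0.04,0.044,0.044,0.044,0.044,0.044,0.044,0.044,0,0,0,0,0],"z":[-0.25,-0.25,-0.25,-0.25,-0.25,-0.25,-0.25,-0.25,0,0,0,0,0],"twist":[0,0,0,0,0,0,0,0,0.75,0.75,0,0,0],"finger_gap":[0,0,0,0,0,0,0,0,0,0,0,0,0]})

```text
t: 3.35
eef_pos: [0.5994, -0.1016, 0.3511]
tool_rot: [-0.0, 0.729, 0.684, 0.0]
contact_force: [-0.0, 0.6, -0.3]
gripper_width: -0.0
grasp_force: 0.0
```

Run:
```python
from h import *
T=pose();print(T);i=eyes.read_camera('wrist');cv2.imwrite('pics/w3.png',i);np.save('w3.npy',T)
```

```text
[[ 0.0638  0.998  -0.0003  0.5994]
 [ 0.998  -0.0638  0.0004 -0.1016]
 [ 0.0003 -0.0004 -1.      0.3511]
 [ 0.      0.      0.      1.    ]]
```

View pics/w3.png

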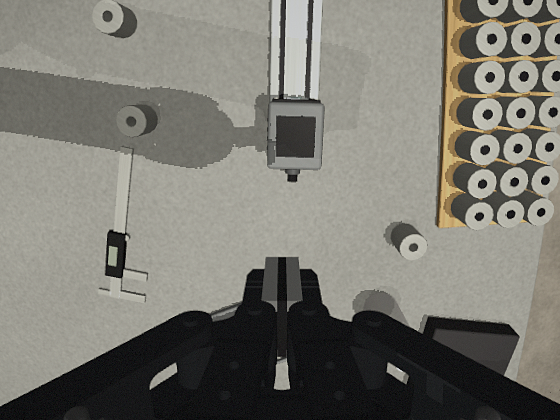

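The view shows the gauge's -y head at (296,134) and rail edges about x=271 and 322, rows 0–95. I measure these.

Create rail.py:
```python
import sys
from h import *
def rail(T,i,y0,y1,x0,x1,thr=185):
    m=i.min(2)>thr; A=[];B=[]
    for y in range(y0,y1,3):
        k=np.flatnonzero(m[y,x0:x1])+x0
        A.append([k.min(),y]);B.append([k.max()+1,y])
    A,B=[plane('wrist',e,.018,T)[:,:2] for e in(A,B)]
    for e in(A,B): print('edge',e[0],e[-1],'yaw',-np.polyfit(e[:,1],e[:,0],1)[0])
    C=(A+B)/2; v=np.polyfit(C[:,1],C[:,0],1); print('width',np.linalg.norm(A-B,axis=1).mean(),'centre x=%.4f*y+%.4f'%tuple(v),'yaw %.4f'%-v[0],'res',np.std(C[:,0]-np.polyval(v,C[:,1])))
```

Run:
```python
from rail import *
T=np.load('w3.npy');i=cv2.imread('pics/w3.png')
print(i.min(2)[40,255:340]);print(i.min(2)[90:180,275]);print(i.min(2)[130,255:340])
rail(T,i,3,90,262,335)
print(plane('wrist',[[268,100],[323,100],[323,168],[268,168]],.104,T))
# treadle rough position from top view
print(plane('top',[[390+110/4,185+85/4],[390+240/4,185+62/4]],.036))
t=cv2.imread('pics/top0.png').max(2); m=(t[215:275,415:480]<40).astype(np.uint8)
m=cv2.morphologyEx(m,cv2.MORPH_OPEN,np.ones((3,3)))
c=max(cv2.findContours(m,0,2)[0],key=cv2.contourArea);r=cv2.minAreaRect(c);b=cv2.boxPoints(r)+[415,215];print(b);P=plane('top',b,.06);print(P,P.mean(0))
```

```text
[138 137 136 140 140 140 140 143 139 137 136 141 143 112  85  66 155 193
 195 191 190 191 193 198 127  53  51  56  54  30 211 197 188 189 192 192
 194 192 191 191 192 193 193 193 191 193 196 195 197 203 188  97  48  57
  59  53 106 187 206 201 199 200 201 201 203 173 147 147 145 147 150 151
 150 151 150 152 154 157 160 156 155 149 148 147 152]
[194 193 195 197 188 115 114 137 146  20  42  44  89 114 124 133 137 137
 135 136 134 135 137 136 139 143 146 149 149 152 152 149 151 149 151 148
 152 150 150 148 150 147 147 149 148 148 149  89  94 155 157  84  90 102
 102  88 123 117 117 121 113 117 125 126 127 122 124 153 150 150 149 148
 147 147 148 147 141 123 116 137 158 148 152 157 156 155 158 162 162 156]
[102 100 101  99 104 105 101 103 102 108 105 107  36  79 109 128 135 136
 136 137 150  68  43  48  51  51  50  47  48  51  46  54  48  53  49  53
  52  51  51  50  51  51  53  50  50  52  50  51  54  49  56  50  53  52
  58  50  53  54  49  49 114 144 138 138 141 136 123 106 105 152 143 142
 140 143 145 145 144 142 142 151 151 154 157 158 156]
edge [0.6002 0.0756] [ 0.5913 -0.0199] yaw -0.08724740973258388
edge [0.6574 0.0722] [ 0.6485 -0.0235] yaw -0.0942128586235509
width 0.0575750915323706 centre x=0.0907*y+0.6219 yaw -0.0907 res 0.00020554619870922637
[[ 0.5897 -0.0337  0.104 ]
 [ 0.645  -0.0371  0.104 ]
 [ 0.6425 -0.1069  0.104 ]
 [ 0.5846 -0.1033  0.104 ]]
[[ 0.5682 -0.322   0.036 ]
 [ 0.582  -0.4064  0.036 ]]
[[427.9823 229.7574]
 [452.9053 219.3728]
 [464.9763 248.3432]
 [440.0533 258.7278]]
[[ 0.5086 -0.34    0.06  ]
 [ 0.5332 -0.404   0.06  ]
 [ 0.4617 -0.4328  0.06  ]
 [ 0.4377 -0.3686  0.06  ]] [ 0.4853 -0.3863  0.06  ]
```

The rail centre line is x=0.0907y+0.6219 and the head's inner edge is at y≈-0.035, so light_path is about (0.626,0.0445), yaw -0.09. The head centre falls on the same line. The treadle rubber centre is about (0.485,-0.386), yaw 0.384. Next I look at it with the wrist camera.

Scaled: -0.0132 m is -0.264, -0.006 m is -0.12.

>>> pendant(steps={"x":[-0.5,-0.9,-0.9,-0.9,-0.9,-0.9,-0.9,-0.9,-0.52,0,0,0],"y":[-0.16,-0.264,-0.264,-0.264,-0.264,-0.264,-0.264,-0.264,-0.12,0,0,0],"z":[0,0.12,0.12,0.12,0.12,0.12,0.12,0.12,0.12,0,0,0],"twist":[0,0,0,0,0,0,0,0,0,0,0,0],"finger_gap":[0,0,0,0,0,0,0,0,0,0,0,0]})

```text
t: 4.6
eef_pos: [0.4693, -0.4592, 0.3033]
tool_rot: [-0.0, 0.73, 0.683, 0.001]
contact_force: [0.4, 1.0, 0.3]
gripper_width: -0.007
grasp_force: 0.0
```

Run:
```python
from h import *
T=pose();print(T);i=eyes.read_camera('wrist');cv2.imwrite('pics/w4.png',i);np.save('w4.npy',T)
print(proj('wrist',[[.4853,-.3863,.06],[.575,-.364,.036]],T))
```

```text
[[ 0.0658  0.9978  0.0007  0.4693]
 [ 0.9978 -0.0658  0.0009 -0.4592]
 [ 0.0009  0.0006 -1.      0.3033]
 [ 0.      0.      0.      1.    ]]
[[293.0042  93.3068]
 [376.6876  66.3572]]
```

View pics/w4.png

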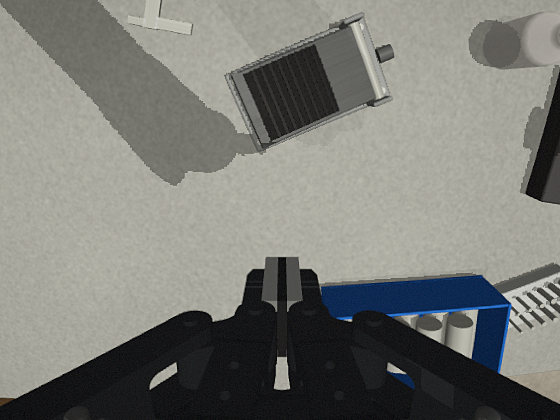

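The treadle rubber runs (243,81), (315,45), (340,107), (270,143), and the axle bar is about (354,28)–(385,98). I compute the press point.

Run:
```python
from h import *
T=np.load('w4.npy')
r=np.array([[243,81],[315,45],[340,107],[270,143]])
P=np.vstack([plane('wrist',r[[0,3]],.066,T),plane('wrist',r[[1,2]],.052,T)])
f=P[:2].mean(0);n=P[2:].mean(0);h=plane('wrist',[[354,28],[385,98]],.042,T)
print(P,f,n,'axle',h,h.mean(0))
d=(n-f)[:2];d/=np.linalg.norm(d);print('dir',d,np.arctan2(d[1],d[0]))
H=h.mean(0)[:2]; print('dist axle->f,n',np.dot(H-f[:2],d),np.dot(H-n[:2],d),'lat',np.cross(d,H-f[:2]))
pad=f[:2]+d*(np.dot(H-f[:2],d)-.1);print('pad',pad)
D=np.r_[pad,.10]-T[:3,3];print('tool delta to z=.10',T[:3,:3].T@D)
```

```text
[[ 0.4373 -0.3714  0.066 ]
 [ 0.4591 -0.4334  0.066 ]
 [ 0.51   -0.3411  0.052 ]
 [ 0.5329 -0.4029  0.052 ]] [ 0.4482 -0.4024  0.066 ] [ 0.5214 -0.372   0.052 ] axle [[ 0.551  -0.3258  0.042 ]
 [ 0.5821 -0.3967  0.042 ]] [ 0.5665 -0.3612  0.042 ]
dir [0.9237 0.383 ] 0.3930827450015927
dist axle->f,n 0.12506088705469276 0.0458018612762671 lat -0.007321452826374947
pad [ 0.4714 -0.3928]
tool delta to z=.10 [ 0.0662 -0.0024  0.2034]<stdin>:8: DeprecationWarning: Arrays of 2-dimensional vectors are deprecated. Use arrays of 3-dimensional vectors instead. (deprecated in NumPy 2.0)
```

>>> pendant(steps={"x":[0.26,0.26,0.26,0.26,0.26,0,0,0,0,0,0,0,0],"y":[0,0,0,0,-0.02,-0.02,0,0,0,0,0,0,0],"z":[0.4,0.8,0.8,0.8,0.8,0.4,0,0.3,0.3,0.2,0.1,0.1,0],"twist":[0,0,0,0,0,0,0,0,0,0,0,0,0],"finger_gap":[0,0,0,0,0,0,0,0,0,0,0,0,0]})

```text
t: 5.95
eef_pos: [0.47, -0.3965, 0.0535]
tool_rot: [0.0, 0.731, 0.682, -0.0]
contact_force: [-1.6, 1.1, 6.7]
gripper_width: 0.002
grasp_force: 3.1
```

Contact at z≈0.0535, force rising to 6.7 N as expected. I continue down to the stop and hold.

Scaled: 0.005 m is 0.1, 0.004 m is 0.08.

>>> pendant(steps={"x":[0,0,0,0,0],"y":[0,0,0,0,0],"z":[0.1,0.08,0.06,0.04,0],"twist":[0,0,0,0,0],"finger_gap":[0,0,0,0,0]})

```text
t: 6.45
eef_pos: [0.4697, -0.3972, 0.0403]
tool_rot: [0.0, 0.732, 0.682, -0.0]
contact_force: [-4.4, 0.2, 9.5]
gripper_width: -0.001
grasp_force: 4.9
```

>>> pendant(steps={"x":[0,0,0],"y":[0,0,0],"z":[0.04,0.04,0],"twist":[0,0,0],"finger_gap":[0,0,0]})

```text
t: 6.75
eef_pos: [0.4698, -0.3973, 0.0394]
tool_rot: [0.0, 0.732, 0.682, 0.001]
contact_force: [-11.1, 8.6, 35.8]
gripper_width: -0.003
grasp_force: 18.4
```

>>> pendant(steps={"x":[0,0,0,0,0,0,0,0,0,0],"y":[0,0,0,0,0,0,0,0,0,0],"z":[0,0,-0.2,-0.3,-0.6,-0.8,-0.8,-0.8,-0.6,0],"twist":[0,0,0,0,0,0,0,0,0,0],"finger_gap":[0,0,0,0,0,0,0,0,0.5,0.5]})

```text
t: 7.75
eef_pos: [0.4721, -0.3979, 0.2452]
tool_rot: [0.004, 0.731, 0.682, 0.001]
contact_force: [1.1, -0.4, 0.1]
gripper_width: 0.333
grasp_force: 0.0
```

>>> pendant(steps={"x":[0.5,0.9,0.9,0.9,0.9,0.9,0.9,0.9,0.9,0.9,0.9,0.9,0.8,0.5,0,0,0],"y":[0,0,0,0,0,0,0,0,0,0,0,0,0,0,0,0,0],"z":[0,0,0,0,0,0,0,0,0,0,0,0,0,0,0,0,0],"twist":[0,0,0,0,0,0,0,0,0,0,0,0,-0.5,-0.5,-0.45,0,0],"finger_gap":[0.5,0.5,0.5,0.5,0.5,0.5,0.5,0.5,0.5,0.5,0.5,0.5,0.5,0.5,0.5,0.5,0.5]})

```text
t: 9.45
eef_pos: [0.5081, 0.187, 0.2399]
tool_rot: [-0.0, 0.626, 0.78, -0.0]
contact_force: [0.0, -0.1, 0.4]
gripper_width: 0.5
grasp_force: 0.0
```

Run:
```python
from h import *
T=pose();print(T);i=eyes.read_camera('wrist');cv2.imwrite('pics/w5.png',i);np.save('w5.npy',T);i=eyes.read_camera('top');cv2.imwrite('pics/top5.png',i)
print(T[:3,:3].T@(np.array([.5145,.298,.25])-T[:3,3]), 'yaw y',np.arctan2(T[1,1],T[0,1]))
t=cv2.imread('pics/top0.png'); print('switch diff',np.abs(t.astype(int)-i)[195:275,405:475].mean())
```

```text
[[-0.2157  0.9765 -0.0006  0.5081]
 [ 0.9765  0.2157 -0.0005  0.187 ]
 [-0.0004 -0.0007 -1.      0.2399]
 [ 0.      0.      0.      1.    ]]
[ 0.107   0.0302 -0.0102] yaw y 0.21737998793740337
switch diff 3.501904761904762
```

Run:
```python
from h import *
T=np.load('w5.npy');i=cv2.imread('pics/w5.png');g=i.min(2)
p=proj('wrist',[.5145,.298,.08],T)[0];print(p)
x0,y0=int(p[0])-28,int(p[1])-22
b=(g[y0:y0+44,x0:x0+56]>125).astype(np.uint8)
for c in cv2.findContours(b,0,2)[0]:
    if cv2.contourArea(c)>50:
        r=cv2.minAreaRect(c);q=cv2.boxPoints(r)+[x0+.5,y0+.5];P=plane('wrist',q,.08,T);print(r,P,P.mean(0),np.linalg.norm(np.diff(P,axis=0),axis=1))
cv2.imwrite('pics/c5.png',cv2.resize(i[y0-8:y0+52,x0-12:x0+68],(800,600),interpolation=cv2.INTER_CUBIC))
```

```text
[321.8661  48.7204]
((28.5, 22.0), (16.0, 31.0), 90.0) [[0.5017 0.3012 0.08  ]
 [0.5246 0.3065 0.08  ]
 [0.5275 0.2952 0.08  ]
 [0.5044 0.2899 0.08  ]] [0.5146 0.2982 0.08  ] [0.0235 0.0117 0.0237]
```

View pics/c5.png

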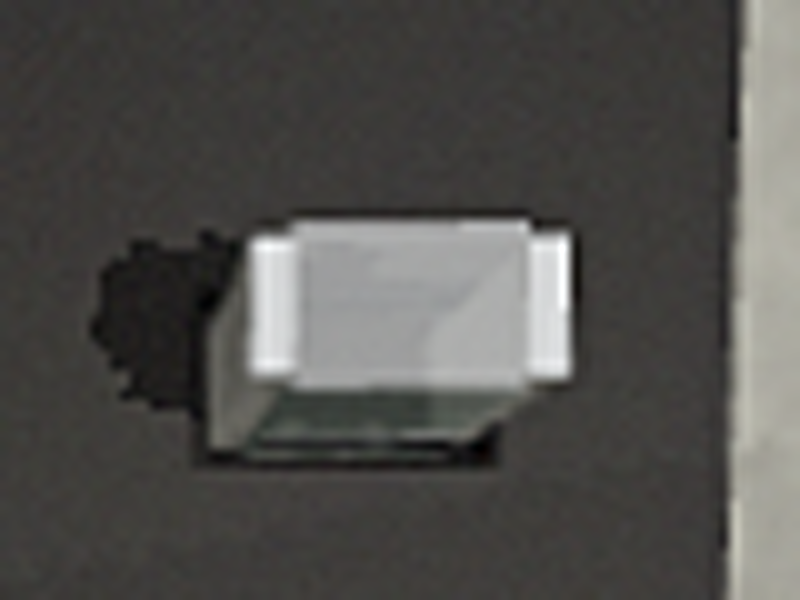

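The second view gives the tall master at (0.5146,0.2982), size 23.6 x 11.7 mm and square to the tool. It agrees with the first measurement to 0.3 mm. I move over it and descend partway.

>>> pendant(steps={"x":[0.5,0.7,0.7,0.24,0,0,0,0,0],"y":[0.15,0.2,0.2,0.06,0,0,0,0,0],"z":[0,0,0,0,0.6,0.8,0.6,0,0],"twist":[0,0,0,0,0,0,0,0,0],"finger_gap":[0.7,0.7,0.7,0.7,0.7,0.7,0.7,0.7,0.7]})

```text
t: 10.45
eef_pos: [0.5151, 0.2981, 0.1408]
tool_rot: [0.0, 0.626, 0.78, -0.0]
contact_force: [0.1, 0.6, 0.1]
gripper_width: 0.697
grasp_force: 0.0
```

Run:
```python
from h import *
T=pose();print(T,T[:3,:3].T@(np.array([.5146,.2982,.048])-T[:3,3]))
```

```text
[[-0.2173  0.9761 -0.0001  0.5151]
 [ 0.9761  0.2173 -0.0007  0.2981]
 [-0.0007 -0.0002 -1.      0.1408]
 [ 0.      0.      0.      1.    ]] [ 0.0003 -0.0004  0.0928]
```

>>> pendant(steps={"x":[0,0,0,0,0,0,0,0,0,0,0,0],"y":[0,0,0,0,0,0,0,0,0,0,0,0],"z":[0.5,0.6,0.5,0.24,0,0,0,0,0,0,0,0],"twist":[0,0,0,0,0,0,0,0,0,0,0,0],"finger_gap":[0.7,0.7,0.7,0.7,0.7,0.45,0.35,0.2,0.1,0.0,0.0,0.0]}, force=30)

```text
t: 11.65
eef_pos: [0.5155, 0.2995, 0.0498]
tool_rot: [0.0, 0.625, 0.781, 0.001]
contact_force: [-1.0, -0.5, 6.7]
gripper_width: 0.275
grasp_force: 33.9
```

Gripped at 0.275 x 85 = 23.4 mm, about the 24 mm expected. I lift, slowly at first.

Scaled: -0.04 m is -0.8, -0.035 m is -0.7.

>>> pendant(steps={"x":[0,0,0,0,0,0,0,0,0,0,0],"y":[0,0,0,0,0,0,0,0,0,0,0],"z":[-0.1,-0.16,-0.2,-0.3,-0.5,-0.7,-0.8,-0.8,-0.44,0,0],"twist":[0,0,0,0,0,0,0,0,0,0,0],"finger_gap":[0,0,0,0,0,0,0,0,0,0,0]})

```text
t: 12.75
eef_pos: [0.5145, 0.299, 0.2491]
tool_rot: [-0.0, 0.625, 0.781, 0.001]
contact_force: [0.0, 0.2, -1.1]
gripper_width: 0.271
grasp_force: 33.1
```

Run:
```python
from h import *
T=pose();print(T);i=eyes.read_camera('wrist');cv2.imwrite('pics/w6.png',i);np.save('w6.npy',T)
s=eyes.read_camera('side');cv2.imwrite('pics/s6.png',s)
p=proj('side',T[:3,3])[0].astype(int);print(p)
c=s[max(0,p[1]-60):p[1]+60,p[0]-80:p[0]+80]
cv2.imwrite('pics/c6.png',np.hstack([cv2.resize(i[130:410,160:400],(400,466)),cv2.resize(c,(400,466*1)[:2])]))
```

```text
[[-0.2191  0.9757  0.0008  0.5145]
 [ 0.9757  0.2191  0.001   0.299 ]
 [ 0.0008  0.001  -1.      0.2491]
 [ 0.      0.      0.      1.    ]]
[226  99]
```

View pics/c6.png

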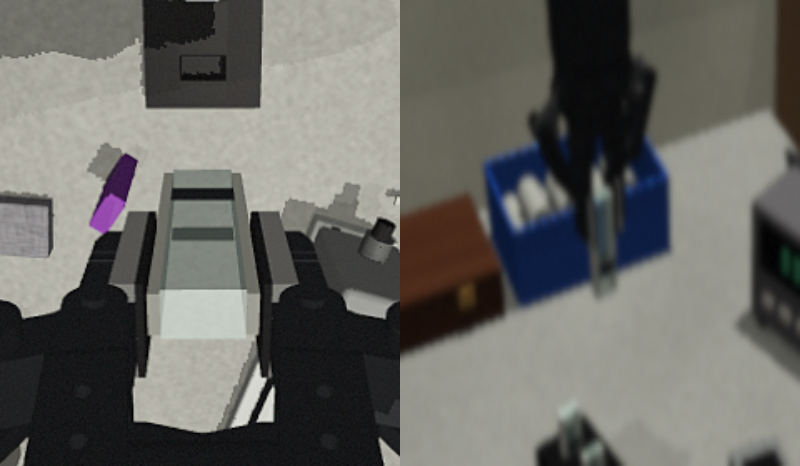

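The glass is held upright by its frosted sides only, with the pocket empty and the bar visible. The bar is about 20 mm below the TCP. I move above the gap at z=0.25, turn, and look.

Scaled: -0.039 m is -0.78, 0.0076 m is 0.152, 0.1 rad is 0.5.

>>> pendant(steps={"x":[-0.3,-0.6,-0.78,-0.78,-0.78,-0.78,-0.78,-0.5,-0.16,0,0,0,0,0],"y":[0.06,0.12,0.152,0.152,0.152,0.152,0.152,0.1,0.02,0,0,0,0,0],"z":[0,0,0,0,0,0,0,0,0,0,0,0,0,0],"twist":[0,0,0,0,0,0,0,0,0.3,0.5,0.5,0.25,0,0],"finger_gap":[0,0,0,0,0,0,0,0,0,0,0,0,0,0]})

```text
t: 14.25
eef_pos: [0.6258, 0.0432, 0.2476]
tool_rot: [-0.0, 0.738, 0.675, -0.001]
contact_force: [-1.0, 0.5, -0.2]
gripper_width: 0.272
grasp_force: 33.1
```

Run:
```python
from h import *
T=pose();print(T,'yaw',np.arctan2(T[1,1],T[0,1]),T[:3,:3].T@(np.array([.626,.0445,.085])-T[:3,3]));i=eyes.read_camera('wrist');cv2.imwrite('pics/w7.png',i);np.save('w7.npy',T)
print(monitor.get_obs()['grasp_force'])
# bar offset from w6 on front face plane tool x=+6mm
T6=np.load('w6.npy');o,d=rays('wrist',[[283,243],[283,249.6],[283,233.5]],T6)
o=T6[:3,:3].T@(o-T6[:3,3]);d=d@T6[:3,:3];k=(.006-o[0])/d[:,0];print('bar/foot in tool',o+d*k[:,None])
```

```text
[[ 0.0883  0.9961 -0.0012  0.6258]
 [ 0.9961 -0.0883 -0.0008  0.0432]
 [-0.0009 -0.0012 -1.      0.2476]
 [ 0.      0.      0.      1.    ]] yaw -0.08840720183967803 [0.0014 0.0003 0.1626]
33.080236315727234
bar/foot in tool [[0.006  0.0004 0.0213]
 [0.006  0.0004 0.0135]
 [0.006  0.0005 0.0337]]
```

View pics/w7.png

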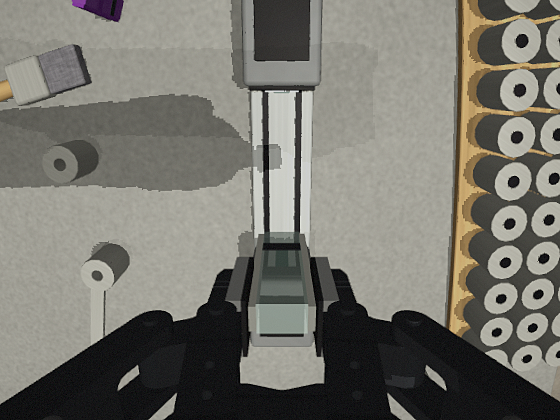

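The +y head is at (283,43), its inner edge at row ~85. Rail edges are at x≈251 and 311, rows 92–230, and the glass lines up with the rail. I measure these numerically.

Run:
```python
from rail import *
T=np.load('w7.npy');i=cv2.imread('pics/w7.png');m=i.min(2)
print(m[95,240:325]);print(m[180,240:325]);print(m[70:100,283])
rail(T,i,94,142,240,325,178);rail(T,i,170,220,240,325,178)
print(plane('wrist',[[244,82],[320,82]],.104,T)) 
for z in(.104,.09,.018):print(z,plane('wrist',[[283,86],[283,91]],z,T))
P=plane('wrist',[[244,60],[321,60]],.104,T);print(P.mean(0),P)
```

```text
[144 145 143 143 145 146 147 154 123  88  70 138 189 197 193 195 189 189
 191 191 193 204 126  40  53  53  50  34 147 195 193 190 191 192 193 196
 198 194 192 192 192 195 198 195 193 194 194 193 196 200 197 200 201 199
 207 188  36  57  60  61  52  70 214 199 195 194 197 199 199 196 197 198
 171 112 142 145 143 144 142 145 143 143 143 140 137]
[147 151 157 161 158 157 155 156 156 161 167 112  68 166 205 199 200 200
 198 199 201 207 135  68  42  43  47  47  23 215 205 198 195 196 198 200
 201 198 198 199 196 197 198 199 199 198 198 200 204 199 201 205 206 215
 137  50  47  51  51  40  79 216 207 202 202 203 204 203 204 209 190 125
 148 150 150 149 152 150 151 149 150 154 156 159 157]
[140 140 142 138 143 141 142 143 142 143 144 137 130 119 110  81  39  46
  44  37 136 219 121 183 197 195 194 192 195 193]
edge [0.6034 0.1183] [0.5997 0.0753] yaw -0.0763701435101461
edge [0.6607 0.1132] [0.6568 0.0703] yaw -0.09386480412788775
width 0.057415887578562294 centre x=0.0851*y+0.6222 yaw -0.0851 res 0.00015755569227721245
edge [0.5973 0.0442] [ 0.5928 -0.0068] yaw -0.08863923752974949
edge [0.6547 0.0392] [ 0.6503 -0.0119] yaw -0.09225452459517819
width 0.057760773593327125 centre x=0.0905*y+0.6221 yaw -0.0905 res 0.00025177043421995406
[[0.6051 0.1272 0.104 ]
 [0.6606 0.1223 0.104 ]]
0.104 [[0.6333 0.1218 0.104 ]
 [0.633  0.1182 0.104 ]]
0.09 [[0.6334 0.122  0.09  ]
 [0.633  0.1183 0.09  ]]
0.018 [[0.6336 0.123  0.018 ]
 [0.6332 0.1184 0.018 ]]
[0.6346 0.1401 0.104 ] [[0.6068 0.1426 0.104 ]
 [0.6623 0.1377 0.104 ]]
```

Everything agrees: the centre is (0.626,0.044), yaw -0.09, and both heads lie on the line. I descend straight to TCP z≈0.084.

>>> pendant(steps={"x":[0.01,0,0,0,0,0,0,0,0,0,0,0],"y":[0,0,0,0,0,0,0,0,0,0,0,0],"z":[0.3,0.5,0.5,0.5,0.5,0.4,0.3,0.16,0.08,0,0,0],"twist":[0,0,0,0,0,0,0,0,0,0,0,0],"finger_gap":[0,0,0,0,0,0,0,0,0,0,0,0]})

```text
t: 15.5
eef_pos: [0.6268, 0.0448, 0.0872]
tool_rot: [0.0, 0.738, 0.675, 0.001]
contact_force: [-0.3, -0.3, -0.7]
gripper_width: 0.275
grasp_force: 33.1
```

Run:
```python
from h import *
T=pose();print(T,'yaw',np.arctan2(T[1,1],T[0,1]),T[:3,:3].T@(np.array([.6261,.044,.084])-T[:3,3]))
i=eyes.read_camera('side');cv2.imwrite('pics/s8.png',i);p=proj('side',[.626,.044,.065])[0];print(p,monitor.get_obs()['grasp_force'])
x,y=p.astype(int);cv2.imwrite('pics/c8.png',cv2.resize(i[y-52:y+53,x-70:x+70],(800,600),interpolation=cv2.INTER_CUBIC))
t=eyes.read_camera('top');cv2.imwrite('pics/t8.png',t)
```

```text
[[ 0.0889  0.996   0.0016  0.6268]
 [ 0.996  -0.0889  0.0004  0.0448]
 [ 0.0005  0.0016 -1.      0.0872]
 [ 0.      0.      0.      1.    ]] yaw -0.08899223549023681 [-0.0009 -0.0007  0.0032]
[310.9821 202.385 ] 33.08121979236603
```

View pics/c8.png

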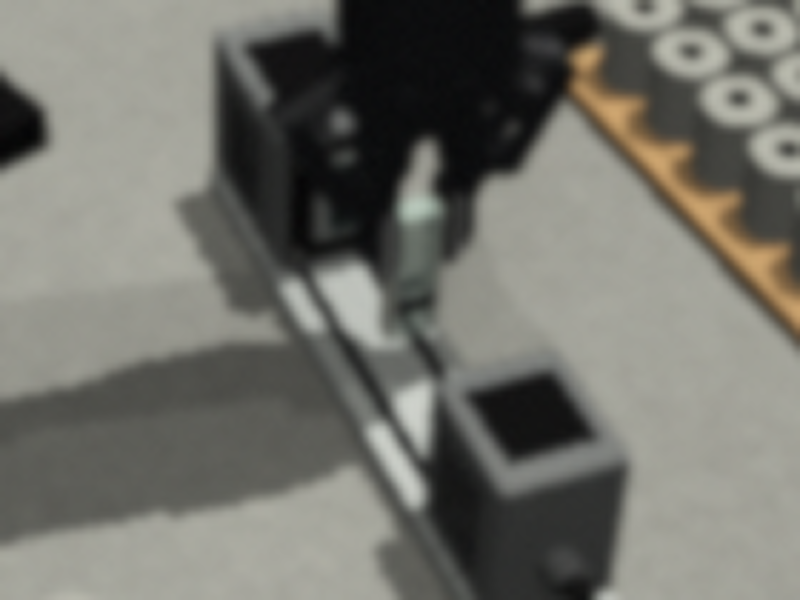

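The bar shows at (414,298) in the crop, against a projected target at about (408,298). The glass hangs free between the heads. One small trim, then settle and hand in.

Careful with the scale: shifts go in shares of 50 mm and turns go in units of 0.2 rad. That gives: 0.0025 m is 0.05, -0.0005 m is -0.01.

>>> pendant(steps={"x":[-0.01,0,0,0,0],"y":[-0.01,0,0,0,0],"z":[0.05,0,0,0,0],"twist":[0,0,0,0,0],"finger_gap":[0,0,0,0,0]})

```text
t: 16.1
eef_pos: [0.6257, 0.0443, 0.0838]
tool_rot: [0.0, 0.738, 0.675, 0.0]
contact_force: [-0.1, -0.7, -1.1]
gripper_width: 0.273
grasp_force: 33.1
```

Run:
```python
from station import monitor,bot
import numpy as np
o=monitor.get_obs();print(np.abs(o['joint_vel']).max(),o['eef_pos'],o['contact_force'],o['grasp_force'])
print(bot.hand_in())
```

```text
0.0011555577031824244 [0.62566802 0.04426686 0.08382551] [-0.05771373 -0.72817682 -1.1493145 ] 33.08115363121033
the job is handed in; nothing more can be done
None
```

I pressed the treadle to its stop and released it, then handed in at 16.1 s with the tall master held still and upright by its frosted sides; its bar measured within a few mm of the middle of the light path, but the interface returned no verdict.

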